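Press a stud flush, then index the press sledge and hold its pin home

TASK

On the small lever press, pull the ball-ended lever all the way down so that the ram presses the stud beneath it flush with the carrier plate, then ease the lever slowly back up to its stop without ever letting it fly back. Next pull up the black index plunger on the sledge, slide the sledge just one hole to the right (away from the ram, so that the next stud, left proud, comes under the ram) and let the pin drop fully home in that hole. The program finishes while still holding: fingers on the plunger knob, pushing it down with a light steady push of about 10 N, with the other loose things on the bench left undisturbed.

Things in the scene. Friction and masses are not known exactly. Their poses are not given: they have to be found in the camera images.
- press: Grey hand lever press, fixed. Origin on the bench under its way; x to its back, y along the way to its left end, z up. Base x -55..90, y -140..140 mm, top z 18. Head x -25..85, y 35..85, z 118..190; column x 45..85. Ram at x 0, y 60. The way, a steel bar 36 mm wide, top z 34, has index holes at x 0, y -5, -30, -55, -80, -105 mm; the pin starts in the one at y -55.
- lever_knob (a point): Centre of the black ball, 30 mm across, on the end of the lever's 10 mm rod, left of the head (press y 105 mm). It swings in the press's x-z plane, 100 mm from the pivot: at rest 68 degrees above the level line to the press's front (-x), 248 mm above the bench; fully pulled 11 degrees above it, 98 mm in front of the pivot, 174 mm above the bench.
- lever_pivot (a point): Point on the lever's axis in the swing plane of the ball, at x 22, y 105, z 155 mm of the press; the axis is parallel to the press's y.
- lever (a joint): Lever angle, rad: 0 = up at its stop (start), 1.0 = pulled fully forward and down, at its lower stop. A spring pulls it up: 2 N at the ball at the top, 6 N at the bottom, 2 N more while a stud is pressed; damped, 2 N more per rad/s. The ram goes down 12 mm a radian. Flying back is returning faster than 1.8 rad/s (0.18 m/s at the ball); let go from the bottom it does so.
- plunger_knob (a point): Centre of the grip of the index plunger's black mushroom knob: 28 mm across, 9 mm of straight side, a narrower neck below; 36 mm above the sledge's top, 86 mm above the bench with the pin home; the knob's top is 10 mm above this point. It stands at press x 0, y -55 mm (sledge at 0) on a steel housing 23 mm wide. It moves up and down and with the sledge.
- plunger (a joint): Lift of the plunger, m: 0 = home, knob down on its housing, the round-ended 6 mm pin 7 mm deep in a 7.2 mm hole; above 0.007 = pin clear; at most 0.012. A spring pulls it down, 4 N at home, 8 N at the top. Over a hole it drops home; between holes the pin rides on the way at 0.007.
- sledge (a joint): Position of the aluminium sledge along the press's -y (grows to the right), m: 0 = start hole, 0.025 = next hole to the right (goal), 0.05 = the one after. Friction 2.5 N; locked while the pin is in a hole. Sledge x -26..26, y -70..125 mm at the start, top z 50; it carries a steel carrier plate, top z 56, with five brass studs 8 mm across, 25 mm apart.
- stud3 (a joint): Height, m, by which the stud that starts under the ram (middle one of five) stands proud of the carrier plate: about 0.004 to 0.006 at the start, 0 = flush. It moves stiffly (12 N) and stays where it is pressed; the full lever stroke brings it flush.
- stud4 (a joint): The same for the next stud, 25 mm to the left of the middle one: it is to be brought under the ram but stay proud.
- tin: Bystander: flat round tin, 57 mm, 19 mm high; origin under its centre.
- vial: Bystander: screw-cap vial 23 mm across, 62 mm high, standing; origin under its centre.
- dish: Bystander: clear covered dish 62 mm, 15 mm high; origin under its centre.
- driver: Bystander: screwdriver 176 mm long lying along its own y, 20 mm high; origin under its middle.
- weight: Bystander: brass calibration weight 24 mm, 34 mm high; origin under its centre.

How it is judged:
By the outcome, as a careful person would: the job done as asked, in the order asked, and still so for the second after the job is handed in, while the arm keeps its last pose, push and grip.
It also fails if it takes over 54 s, if anything falls off the work surface, if the arm or the gripper's body presses on something with over 40 N, if the wrist force passes 120 N, or if a joint passes its speed limit or range.

ROBOT

A 6-joint arm with a two-finger parallel gripper is mounted at the origin on a cart in front of the work surface, level with it; the furniture and walls round the work are solid. World frame = base frame: x ahead of the robot, y to its left, z up, the work surface at z = 0. Lengths are in m, angles in degrees, forces in N, time in s.
With the tool pointing down it reaches from about 0.4 to 0.825 m from the base axis. Payload 7 kg.
Tool frame: the origin (TCP) lies on the centre line of the jaws, within the pads' length; the fingertips stand 8 mm ahead of it and the grasp point (between the pads) lies 11 mm behind it; z points along the fingers, y is the line along which they close (so a half turn about z gives the same grasp; the last joint's range is limited). The gripper opens to 88 mm and grips with 3 to 60 N. Pads are 19 mm wide; open, the fingers measure 130 mm over their backs; the gripper's body (78 mm by 193 mm) begins 47 mm behind the grasp point.
Start: joints at [92.137, 20.546, 0.682, 0, -70.136, -16.507], TCP at [0.168, 0.654, 0.235] pointing down, gripper open.
Joint ranges: [-176.03, 176.03], [-82.01, 121.73], [-58.28, 71.71], [-173.87, 95.51], [-174.79, -0.11], [-173.66, 173.66]. Speed limits (degrees/s): [136.94, 136.94, 172.46, 180, 180, 180].

INTERFACE

Orientations are given as [roll, pitch, yaw] about the fixed x, y, z axes, in that order (R = Rz(yaw) Ry(pitch) Rx(roll)).
In Python, from plant import r gives the robot as it stands.
- The arm moves only by the tool carry_out, never from a script. Its argument "targets" is a list of rows, each a list of 6 numbers: the shift along the tool's x, y, z scaled (see below), then the turn, a rotation vector about the tool's x, y, z scaled (see below). A call has 1 to 5 rows; each row shifts and turns the commanded pose from where the row before left it, along the tool's axes as they then stand; what a row does not reach is not made up. The controller multiplies each number of a shift by 0.5 m and each number of a turn by 60 degrees. A row lasts 1/8 s, in which the tool goes at most 62.5 mm and 10.7 degrees, less where a joint would pass 70% of its speed; a pose out of reach is approached as far as the arm can. A call with a number of a shift or a turn outside -1 to 1 is refused whole. A call with a gripper value outside its range is refused whole. "hand" is the opening, from 0 (shut) to 1 (fully open), set as the call begins (left out, the last holds). The fingers move at their own pace and stop on an object; "squeeze" is the grip in N (left out, the last holds). Time passes only in rows, so rows that do not move let the fingers close. It gives the time, the measured TCP pose, the force, the opening and the grip force at its end, in the units of the state.
- r.get_state(): the state, without advancing time (a new reading comes with each control period).
- r.capture(name): name is "side" or "top" or "wrist"; returns the picture (420x560x3 uint8, red, green, blue); there is no depth.
- r.camera_info(name): a dict with "K" (3x3 intrinsics, pixels), "distortion" ([k1, k2, p1, p2, k3] as OpenCV has them; the pictures are not rectified), "eye" and "attitude" of the camera in the world. Camera axes: x right, y down, z forward; pixel columns grow to the right and rows downward; lengths in m; the calibration is good to about 2 mm. A picture is of the moment at which its call begins: read the wrist's pose just before it. camera_info takes no time and is no camera call; for the wrist camera it gives the pose at the moment of the call.
- r.close_job(): hands the job in; it is judged then, once.
The state is a dict: "time_s": time; "joints": joint angles; "qd": joint speeds; "joint_torque": joint torques, N m; "tcp_pos": TCP position; "eef_rot": TCP orientation; "contact_force": force on the tool from outside, world axes, zero at the start; "moment": the same for the moment, N m; "gripper_width": finger opening in m; "gripper_force": force on a finger pad.
Only numpy, scipy, OpenCV 4.12 (cv2) and the standard library are available. Lean on these libraries where they do the work, as an engineer would, in place of code of your own. Each camera call takes 0.05 s, during which the arm holds its last target. There are 200 camera calls.

## Working session

There is one attempt and no reset: what is moved stays moved. The work goes in short steps, Python scripts to look and compute and a tool call to move; the robot and the scene stay as the last step left them, time stands still between calls to the robot, and variables do not carry over. Pictures are saved under pics/ and viewed, at most 10 in all, crops included, and the job is handed in when it is done.

Besides the shell and the picture viewer there is one more tool, called after "Call:" in YAML: its name, and indented under it one key for each argument. carry_out: Moves the arm, as the interface text tells. Its arguments: {"type":"object","properties":{"targets":{"type":"array","items":{"type":"array","items":{"type":"number","minimum":-1,"maximum":1}}},"hand":{"type":"number"},"squeeze":{"type":"number"}},"required":["targets"]}

```bash
mkdir -p pics; ls
python3 - <<'E'
from plant import r
import cv2,numpy as np
s=r.get_state(); print(s)
for n in ["side","top","wrist"]:
    i=r.camera_info(n); print(n,i)
    cv2.imwrite(f"pics/{n}0.png",cv2.cvtColor(r.capture(n),cv2.COLOR_RGB2BGR))
E
```

```text
pics
{'time_s': 0.0, 'joints': array([ 9.21394813e+01,  2.05903626e+01,  6.33799575e-01, -2.11571948e-02,
       -7.01346866e+01, -1.65052486e+01]), 'qd': array([ 0.0760731 , -0.04299567,  0.03101814,  0.00975942,  0.10769184,
       -0.011495  ]), 'joint_torque': array([-8.07803626e-04, -5.82713842e+01,  2.93068850e+01,  6.99778005e+00,
        7.14774389e-03, -1.51418249e-04]), 'tcp_pos': array([0.16739426, 0.65342601, 0.23363171]), 'eef_rot': array([ 1.79906859e+02, -6.85737599e-03, -1.43729670e+01]), 'contact_force': array([-1.23077971, -0.47518133,  1.19856713]), 'moment': array([-0.02627605, -0.00735359, -0.05272922]), 'gripper_force': 0.0, 'gripper_width': 0.08751091766356801}
side {'K': array([[419.94554129,   0.        , 272.86595515],
       [  0.        , 419.94554129, 213.5597677 ],
       [  0.        ,   0.        ,   1.        ]]), 'distortion': array([-0.00278285,  0.        ,  0.        ,  0.        ,  0.        ]), 'eye': array([0.31104933, 0.70719034, 0.65500837]), 'attitude': array([-1.24877288e+02, -7.89139271e-02, -1.62161465e+02])}
top {'K': array([[484.4086497 ,   0.        , 278.99706623],
       [  0.        , 484.4086497 , 205.2188141 ],
       [  0.        ,   0.        ,   1.        ]]), 'distortion': array([-0.17375834,  0.        ,  0.        ,  0.        ,  0.        ]), 'eye': array([0.45658813, 0.03540814, 1.21058667]), 'attitude': array([-176.41418219,   -0.24405754,  -88.48677925])}
wrist {'K': array([[296.26313215,   0.        , 277.25823779],
       [  0.        , 296.26313215, 209.30047489],
       [  0.        ,   0.        ,   1.        ]]), 'distortion': array([-0.06384612,  0.        ,  0.        ,  0.        ,  0.        ]), 'eye': array([0.2318553 , 0.63822892, 0.38469544]), 'attitude': array([ 1.65657027e+02, -4.80786188e-02, -1.04371177e+02])}
```

View pics/side0.png

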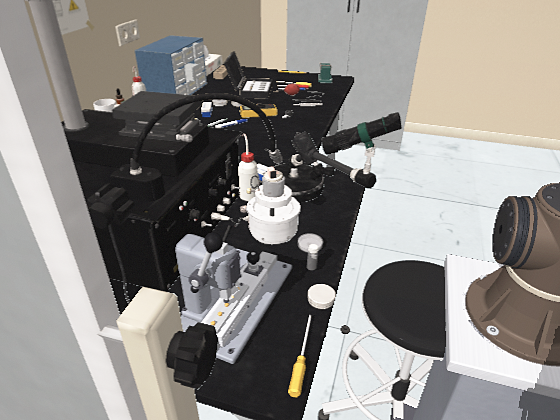

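View pics/top0.png

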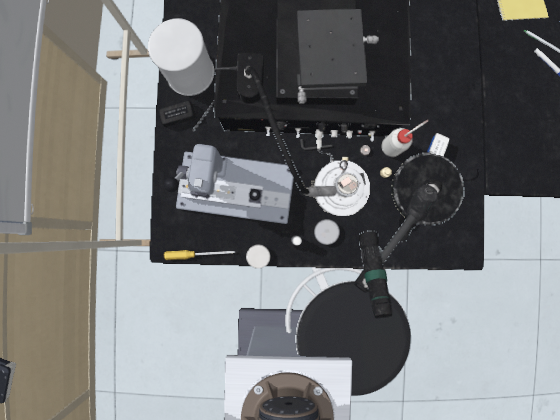

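The side view shows the press with the black ball at about (212,242) and the plunger knob at about (253,258). The top view shows the plunger at about (256,196) and the base right-hand corners at about (294,165) and (288,222). A black hose arches overhead, so I'll zoom in.

Run:
```python
import cv2,numpy as np
a=cv2.imread('pics/top0.png')[135:235,165:315]; b=cv2.imread('pics/side0.png')[215:365,165:315]
a=cv2.resize(a,None,fx=5.3,fy=5.3,interpolation=cv2.INTER_CUBIC)
b=cv2.resize(b,None,fx=4,fy=4,interpolation=cv2.INTER_CUBIC)
cv2.imwrite('pics/topc.png',a);cv2.imwrite('pics/sidec.png',b)
```

```text
(no output)
```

View pics/topc.png

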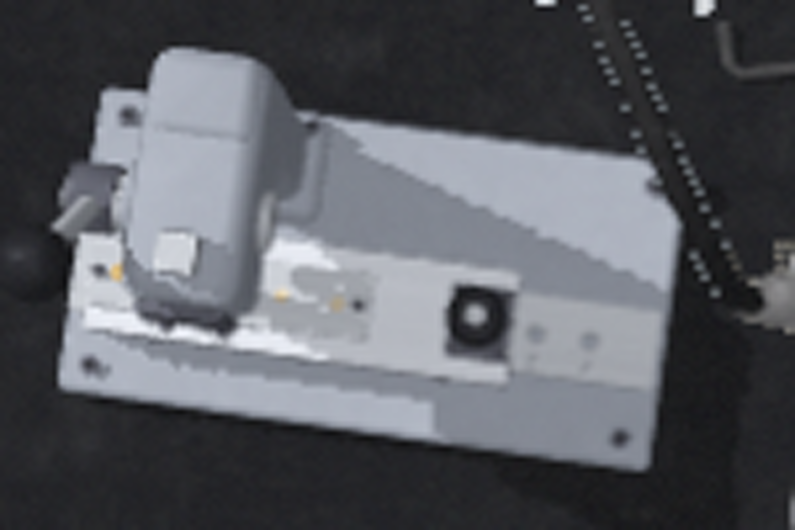

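View pics/sidec.png

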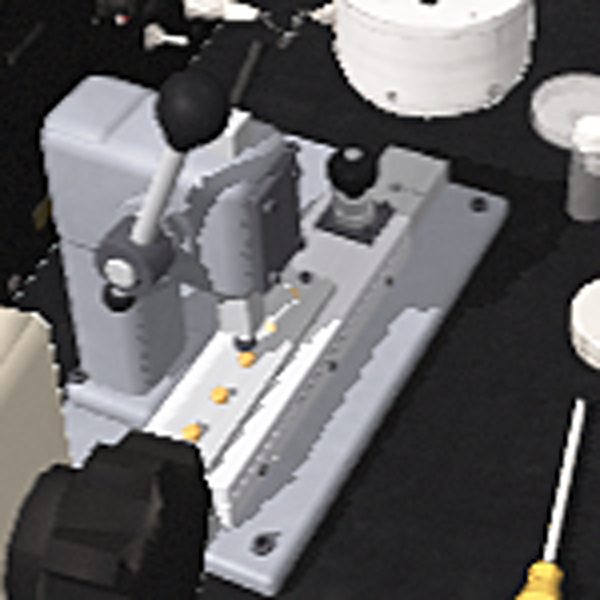

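The crops show the knob top at top px (255,194.4) and side px (253,258). The ball is at side (213.5,242.5) and top (171,184.6), and the base corners are clear. Next I'll compute positions.

```bash
cat > h.py <<'E'
from plant import r
import cv2,numpy as np
from scipy.spatial.transform import Rotation as R
def ray(n,px,i=None):
    i=i or r.camera_info(n)
    u=cv2.undistortPoints(np.array([[px]],float),i['K'],i['distortion'])[0,0]
    d=R.from_euler('xyz',i['attitude'],degrees=True).apply([u[0],u[1],1.])
    return np.array(i['eye']),d/np.linalg.norm(d)
def plane(n,px,z,i=None):
    e,d=ray(n,px,i); return e+d*(z-e[2])/d[2]
def tri(*obs):
    A=np.zeros((3,3));b=np.zeros(3);L=[ray(*o) for o in obs]
    for e,d in L:
        P=np.eye(3)-np.outer(d,d);A+=P;b+=P@e
    x=np.linalg.solve(A,b); return x,[round(float(np.linalg.norm(np.cross(x-e,d)))*1000,1) for e,d in L]
E
python3 - <<'E'
from h import *
np.set_printoptions(precision=4,suppress=True)
T=lambda x,y:(x/5.3+165-.4,y/5.3+135-.4)
S=lambda x,y:(x/4+165-.4,y/4+215-.4)
for nm,p in dict(lf=(60,389),rf=(650,470),lb=(105,88),rb=(688,162)).items(): print(nm,plane('top',T(*p),.018))
for nm,p in dict(lf=(270,590),rb=(380,146),rf=(508,205)).items(): print('side',nm,plane('side',S(*p),.018))
print('knob top',plane('top',T(477,315),.096),plane('side',S(352,150),.096))
print('knob tri',tri(('top',T(477,315)),('side',S(352,172))))
print('ball tri',tri(('top',T(33,263)),('side',S(194,110))))
print('hose end',tri(('top',(307,190)),('side',(278,158))))
for z in (.2,.3,.4,.5):print(z,[plane('top',p,z) for p in ((250,72),(280,140),(296,175))])
for px in ((215,97),(250,112),(268,135)): print(ray('side',px))
E
```

```text
lf [0.5177 0.288  0.018 ]
rf [0.4874 0.0108 0.018 ]
lb [0.6606 0.2727 0.018 ]
rb [ 0.6321 -0.0033  0.018 ]
side lf [0.5184 0.2943 0.018 ]
side rb [ 0.5726 -0.0065  0.018 ]
side rf [0.487  0.0199 0.018 ]
knob top [0.5509 0.0895 0.096 ] [0.5532 0.0883 0.096 ]
knob tri (array([0.5524, 0.0903, 0.0829]), [0.4, 0.4])
ball tri (array([0.5538, 0.252 , 0.2472]), [0.2, 0.2])
hose end (array([ 0.5414, -0.0231,  0.2598]), [6.6, 6.6])
0.2 [array([0.8062, 0.1029, 0.2   ]), array([0.6582, 0.0343, 0.2   ]), array([ 0.5845, -0.0012,  0.2   ])]
0.3 [array([0.7716, 0.0962, 0.3   ]), array([0.6383, 0.0344, 0.3   ]), array([0.5719, 0.0024, 0.3   ])]
0.4 [array([0.737 , 0.0896, 0.4   ]), array([0.6183, 0.0345, 0.4   ]), array([0.5592, 0.006 , 0.4   ])]
0.5 [array([0.7024, 0.0829, 0.5   ]), array([0.5984, 0.0346, 0.5   ]), array([0.5466, 0.0096, 0.5   ])]
(array([0.311 , 0.7072, 0.655 ]), array([ 0.4114, -0.8501, -0.3288]))
(array([0.311 , 0.7072, 0.655 ]), array([ 0.3349, -0.8697, -0.3625]))
(array([0.311 , 0.7072, 0.655 ]), array([ 0.2895, -0.8643, -0.4112]))
```

Base corners, knob and ball agree with each other, with press origin ≈(0.557,0.144) and yaw ≈-6.1°. Before moving I'll check the post-like structure near the arm's path.

Run:
```python
from h import *
np.set_printoptions(precision=3,suppress=True)
i=r.camera_info('top');Rm=R.from_euler('xyz',i['attitude'],degrees=True)
def proj(n,P):
    i=r.camera_info(n);M=R.from_euler('xyz',i['attitude'],degrees=True).as_matrix().T
    return cv2.projectPoints(np.array([P],float),M,-M@i['eye'],i['K'],i['distortion'])[0].ravel()
print('nadir',proj('top',[.4566,.0354,0]))
for P in ([.168,.654,.235],[.168,.654,.4],[.37,.36,0],[.37,.36,.2],[.37,.36,.4]): print(P,proj('top',P),proj('side',P))
a=cv2.imread('pics/wrist0.png');b=cv2.imread('pics/top0.png')[:400,:160]
b=cv2.resize(b,None,fx=1.5,fy=1.5);c=np.zeros((600,800,3),np.uint8);c[:420,:560]=a;c[:600,560:]=b
cv2.imwrite('pics/mix.png',c)
```

```text
nadir [276.934 235.549]
[0.168, 0.654, 0.235] [ -9.964 357.676] [530.619 791.969]
[0.168, 0.654, 0.4] [-53.433 375.356] [691.1  778.52]
[0.37, 0.36, 0] [147.378 266.072] [304.21  428.351]
[0.37, 0.36, 0.2] [122.581 271.813] [311.002 347.324]
[0.37, 0.36, 0.4] [ 86.473 280.104] [321.383 223.234]
```

View pics/mix.png

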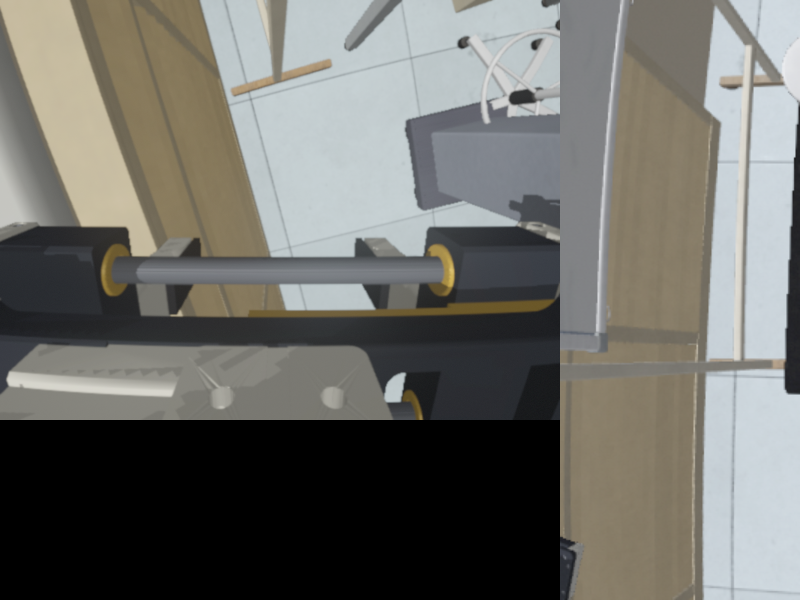

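The wrist view shows only floor, a cupboard and the foot of a post at the outer left. I'll pull in radially first, then swing over at a small radius.

Call:
carry_out:
  targets:
    - [0.023,0.089,-0.028,0,0,0]
    - [0.023,0.089,-0.028,0,0,0]
    - [0.023,0.089,-0.028,0,0,0]
    - [0.023,0.089,-0.028,0,0,0]
    - [0.023,0.089,-0.028,0,0,0]

```text
time_s: 0.78
tcp_pos: [0.168, 0.4224, 0.3048]
eef_rot: [180.0, 0.0, -14.4]
contact_force: [-0.1, -0.4, 0.0]
gripper_width: 0.0878
gripper_force: 0.0
```

Call:
carry_out:
  targets:
    - [0.084,0.048,0,0,0,0]
    - [0.084,0.048,0,0,0,0]
    - [0.084,0.048,0,0,0,0]
    - [0.084,0.048,0,0,0,0]
    - [0.084,0.048,0,0,0,0]

```text
time_s: 1.4
tcp_pos: [0.3424, 0.2543, 0.3047]
eef_rot: [-180.0, -0.0, -14.3]
contact_force: [0.8, 0.4, -0.1]
gripper_width: 0.0876
gripper_force: 0.0
```

Call:
carry_out:
  targets:
    - [0.084,0.048,0,0,0,0]
    - [0.084,0.048,0,0,0,0]
    - [0,0,0,0,0,-0.07]
    - [0,0,0,0,0,-0.068]

```text
time_s: 1.9
tcp_pos: [0.4114, 0.1874, 0.3042]
eef_rot: [180.0, 0.0, -6.1]
contact_force: [-0.5, 0.6, -0.2]
gripper_width: 0.0876
gripper_force: 0.0
```

Run:
```python
from h import *
i=r.camera_info('wrist');im=r.capture('wrist');print(i['eye'],i['attitude'])
import pickle;pickle.dump(i,open('w1.pkl','wb'))
cv2.imwrite('pics/w1.png',cv2.cvtColor(im,cv2.COLOR_RGB2BGR))
```

```text
[0.47760736 0.18143353 0.4551533 ] [ 1.65622549e+02  9.59887191e-03 -9.60793324e+01]
```

View pics/w1.png

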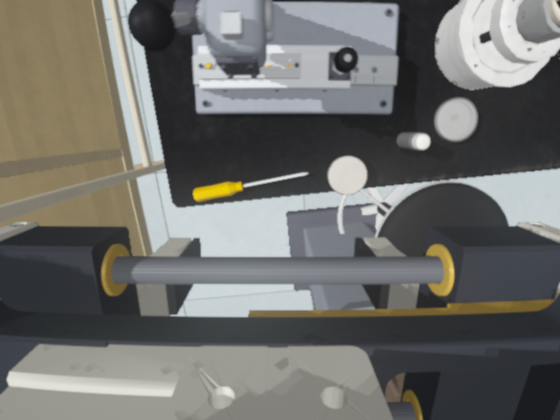

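The wrist view shows the ball at (151,24), the knob at (346,60), and base front corners near (197,113) and (394,113).

Run:
```python
from h import *
import pickle;i=pickle.load(open('w1.pkl','rb'))
np.set_printoptions(precision=4,suppress=True)
im=cv2.imread('pics/w1.png')
g=im.max(2)
for nm,(x0,y0,x1,y1) in dict(ball=(125,0,178,52),knob=(328,42,366,80)).items():
    m=(g[y0:y1,x0:x1]<60).astype(np.uint8)
    n,l,s,c=cv2.connectedComponentsWithStats(m);k=1+s[1:,4].argmax();print(nm,s[k],c[k]+[x0,y0])
ball=plane('wrist',(151,24),.248,i);kn=plane('wrist',(346,59),.088,i);print(ball,kn)
for p in ((197,113),(394,113),(398,3)): print(plane('wrist',p,.018,i))
print(tri(('wrist',(151,24),i),('side',(213.1,242.1)),('top',(170.8,184.2))))
print(tri(('wrist',(346,59),i),('side',(252.6,257.6)),('top',(254.6,194))))
```

```text
ball [   4    0   49   52 2048] [154.7646  25.3828]
knob [  6   6  23  25 344] [344.8227  60.1483]
[0.5559 0.2549 0.248 ] [0.5536 0.0937 0.088 ]
[0.5188 0.2919 0.018 ]
[0.4898 0.0125 0.018 ]
[0.6337 0.0016 0.018 ]
(array([0.5541, 0.2531, 0.2487]), [2.0, 0.9, 1.6])
(array([0.5531, 0.0912, 0.0832]), [2.0, 0.6, 1.4])
```

Call:
carry_out:
  targets:
    - [0.09,-0.053,0,0,0,0]
    - [0.09,-0.053,0,0,0,0]
    - [0.09,-0.053,0,0,0,0]
    - [0,0,0,0,0,0]
  hand: 0.7

```text
time_s: 2.45
tcp_pos: [0.5557, 0.2541, 0.3017]
eef_rot: [179.8, 0.2, -6.2]
contact_force: [-0.1, -0.0, -0.8]
gripper_width: 0.0622
gripper_force: 0.0
```

Call:
carry_out:
  targets:
    - [0,0,0.045,0,0,0]
    - [0,0,0.045,0,0,0]
    - [0,0,0.044,0,0,0]
    - [0,0,0,0,0,0]

```text
time_s: 2.95
tcp_pos: [0.5524, 0.2524, 0.2362]
eef_rot: [179.9, 0.1, -6.1]
contact_force: [-0.2, -0.7, 0.2]
gripper_width: 0.0614
gripper_force: 0.0
```

Call:
carry_out:
  targets:
    - [0,0,0,0,0,0]
    - [0,0,0,0,0,0]
    - [0,0,0,0,0,0]
    - [0,0,0,0,0,0]
    - [0,0,0,0,0,0]
  hand: 0
  squeeze: 30

```text
time_s: 3.58
tcp_pos: [0.5539, 0.2528, 0.238]
eef_rot: [180.0, -0.0, -6.1]
contact_force: [-0.6, -1.6, 3.6]
gripper_width: 0.028
gripper_force: 30.0
```

Run:
```python
from h import *
s=r.get_state();print(s['tcp_pos'],s['contact_force'],s['gripper_width'],s['gripper_force'])
a=[r.capture(n) for n in ('side','wrist')]
c=np.hstack([cv2.resize(a[0][205:325,155:295],(560,480)),a[1][:330,0:240].repeat(1,0) if 0 else cv2.resize(a[1][:420,180:390],(240,480))])
cv2.imwrite('pics/g1.png',cv2.cvtColor(c,cv2.COLOR_RGB2BGR))
```

```text
[0.55385084 0.25279312 0.23802835] [-0.57566676 -1.62339854  3.58674189] 0.028001707210139243 30.000450611114502
```

View pics/g1.png

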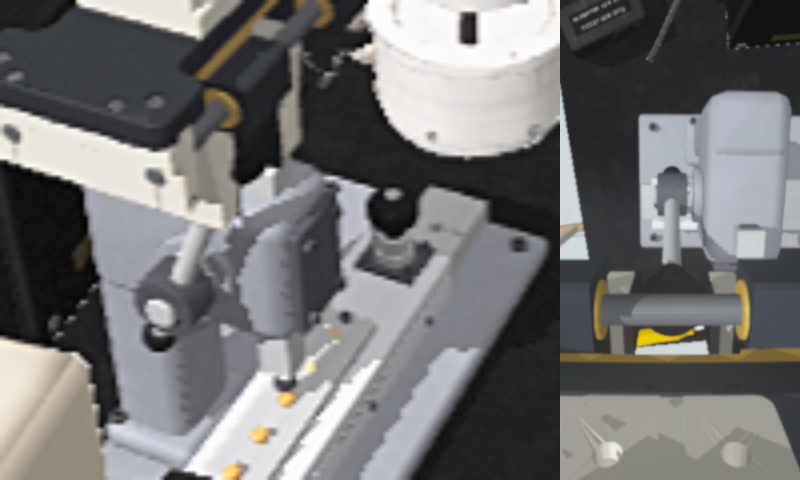

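The gripper holds the ball (30 N, width 28 mm) and the knob and studs look unchanged. Next I'll pull along the arc in 3° rows.

Call:
carry_out:
  targets:
    - [-0.0096,0,0.0042,0,0,0]
    - [-0.0094,0,0.0047,0,0,0]
    - [-0.0091,0,0.0051,0,0,0]
    - [-0.0088,0,0.0056,0,0,0]
    - [-0.0085,0,0.0061,0,0,0]

```text
time_s: 4.3
tcp_pos: [0.5318, 0.2553, 0.2255]
eef_rot: [-180.0, -0.1, -6.1]
contact_force: [1.0, -2.8, 5.7]
gripper_width: 0.0285
gripper_force: 30.0
```

Call:
carry_out:
  targets:
    - [-0.0082,0,0.0065,0,0,0]
    - [-0.0078,0,0.0069,0,0,0]
    - [-0.0075,0,0.0073,0,0,0]
    - [-0.0071,0,0.0077,0,0,0]
    - [-0.0067,0,0.0081,0,0,0]

```text
time_s: 4.92
tcp_pos: [0.513, 0.2574, 0.2073]
eef_rot: [-180.0, -0.1, -6.1]
contact_force: [-0.0, -3.1, 7.0]
gripper_width: 0.0282
gripper_force: 30.0
```

Call:
carry_out:
  targets:
    - [-0.0062,0,0.0084,0,0,0]
    - [-0.0058,0,0.0087,0,0,0]
    - [-0.0053,0,0.009,0,0,0]
    - [-0.0048,0,0.0093,0,0,0]
    - [-0.0043,0,0.0095,0,0,0]

```text
time_s: 5.55
tcp_pos: [0.4997, 0.2589, 0.185]
eef_rot: [-180.0, -0.1, -6.1]
contact_force: [-2.6, -2.9, 10.2]
gripper_width: 0.0285
gripper_force: 30.0
```

Call:
carry_out:
  targets:
    - [-0.0038,0,0.0097,0,0,0]
    - [-0.0033,0,0.0099,0,0,0]
    - [-0.0028,0,0.0101,0,0,0]
    - [-0.0023,0,0.0102,0,0,0]
    - [0,0,0,0,0,0]

```text
time_s: 6.18
tcp_pos: [0.4932, 0.2596, 0.1644]
eef_rot: [-180.0, -0.0, -6.1]
contact_force: [-3.7, -2.4, 8.2]
gripper_width: 0.0284
gripper_force: 30.0
```

Call:
carry_out:
  targets:
    - [-0.0005,0,0.004,0,0,0]
    - [-0.0005,0,0.004,0,0,0]
    - [0,0,0,0,0,0]

```text
time_s: 6.55
tcp_pos: [0.4925, 0.2597, 0.1605]
eef_rot: [-180.0, 0.0, -6.1]
contact_force: [-5.9, -0.9, 8.1]
gripper_width: 0.0285
gripper_force: 30.0
```

Call:
carry_out:
  targets:
    - [0,0,0.004,0,0,0]
    - [0,0,0.004,0,0,0]
    - [0,0,0,0,0,0]

```text
time_s: 6.92
tcp_pos: [0.4928, 0.2597, 0.1586]
eef_rot: [-180.0, -0.1, -6.0]
contact_force: [-10.9, -2.6, 24.4]
gripper_width: 0.0282
gripper_force: 30.0
```

Run:
```python
from h import *
a=[r.capture(n) for n in ('side','wrist')]
c=np.hstack([cv2.resize(a[0][215:330,170:290],(570,546)),cv2.resize(a[1][:420,190:370],(230,546))])
cv2.imwrite('pics/g2.png',cv2.cvtColor(c,cv2.COLOR_RGB2BGR))
```

```text
(no output)
```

View pics/g2.png

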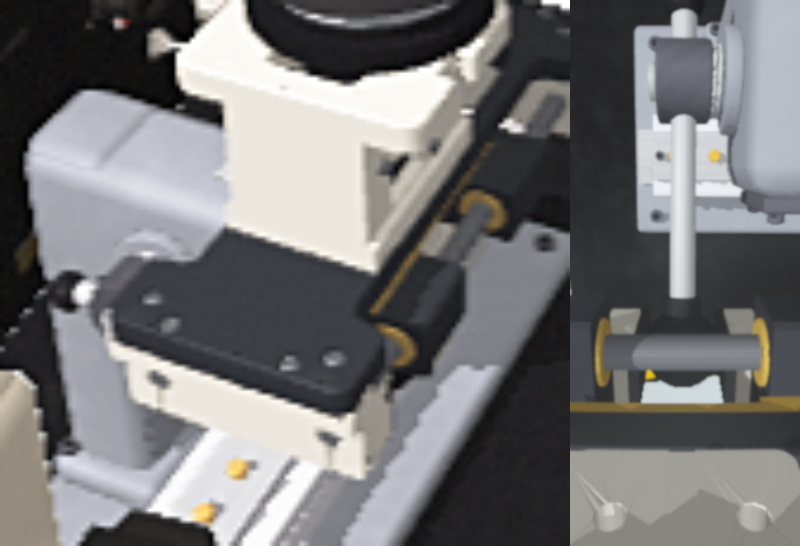

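The wrist view shows the rod lying almost level from the hub at (683,80) to the ball between the pads at (683,345), and the force step to 24 N marks the lower stop. Now I'll ease it back by reversing the same rows.

Call:
carry_out:
  targets:
    - [0,0,-0.004,0,0,0]
    - [0,0,-0.004,0,0,0]
    - [0.0005,0,-0.004,0,0,0]
    - [0.0005,0,-0.004,0,0,0]

```text
time_s: 7.52
tcp_pos: [0.4937, 0.2596, 0.1645]
eef_rot: [-180.0, -0.0, -6.1]
contact_force: [1.3, -1.6, 4.0]
gripper_width: 0.0285
gripper_force: 30.0
```

Call:
carry_out:
  targets:
    - [0.0023,0,-0.0102,0,0,0]
    - [0.0028,0,-0.0101,0,0,0]
    - [0.0033,0,-0.0099,0,0,0]
    - [0.0038,0,-0.0097,0,0,0]

```text
time_s: 8.02
tcp_pos: [0.5003, 0.2588, 0.1842]
eef_rot: [-180.0, -0.0, -6.1]
contact_force: [6.2, -3.0, -0.4]
gripper_width: 0.0285
gripper_force: 30.0
```

Call:
carry_out:
  targets:
    - [0.0043,0,-0.0095,0,0,0]
    - [0.0048,0,-0.0093,0,0,0]
    - [0.0053,0,-0.009,0,0,0]
    - [0.0058,0,-0.0087,0,0,0]
    - [0.0062,0,-0.0084,0,0,0]

```text
time_s: 8.65
tcp_pos: [0.5132, 0.2573, 0.206]
eef_rot: [180.0, -0.0, -6.1]
contact_force: [6.8, -1.3, -4.3]
gripper_width: 0.0285
gripper_force: 30.0
```

Call:
carry_out:
  targets:
    - [0.0067,0,-0.0081,0,0,0]
    - [0.0071,0,-0.0077,0,0,0]
    - [0.0075,0,-0.0073,0,0,0]
    - [0.0078,0,-0.0069,0,0,0]
    - [0.0082,0,-0.0065,0,0,0]

```text
time_s: 9.28
tcp_pos: [0.5311, 0.2553, 0.2235]
eef_rot: [180.0, 0.1, -6.1]
contact_force: [6.0, -2.3, -7.9]
gripper_width: 0.0282
gripper_force: 30.0
```

Call:
carry_out:
  targets:
    - [0.0085,0,-0.0061,0,0,0]
    - [0.0088,0,-0.0056,0,0,0]
    - [0.0091,0,-0.0051,0,0,0]
    - [0,0,0,0,0,0]

```text
time_s: 9.78
tcp_pos: [0.5444, 0.2538, 0.232]
eef_rot: [179.9, 0.1, -6.1]
contact_force: [5.6, -1.6, -11.0]
gripper_width: 0.0284
gripper_force: 30.0
```

Call:
carry_out:
  targets:
    - [0.0094,0,-0.001,0,0,0]
    - [0.0096,0,0,0,0,0]
    - [0,0,0,0,0,0]

```text
time_s: 10.15
tcp_pos: [0.5513, 0.253, 0.2345]
eef_rot: [180.0, 0.2, -6.1]
contact_force: [-14.6, 0.5, 8.7]
gripper_width: 0.0287
gripper_force: 30.0
```

The reaction of -15 N in x shows the lever against its upper stop. I'll open the fingers, rise, back off and move in front of the plunger.

Call:
carry_out:
  targets:
    - [0,0,0,0,0,0]
    - [0,0,0,0,0,0]
    - [0,0,0,0,0,0]
    - [0,0,0,0,0,0]
  hand: 0.7

```text
time_s: 10.65
tcp_pos: [0.554, 0.2531, 0.2337]
eef_rot: [-180.0, -0.0, -6.1]
contact_force: [-0.8, -0.2, -0.5]
gripper_width: 0.0595
gripper_force: 0.0
```

Call:
carry_out:
  targets:
    - [0,0,-0.06,0,0,0]
    - [0,0,-0.06,0,0,0]
    - [0,0,-0.06,0,0,0]
    - [-0.1,0,0,0,0,0]
    - [-0.1,0,0,0,0,0]

```text
time_s: 11.28
tcp_pos: [0.4536, 0.2637, 0.3234]
eef_rot: [-180.0, 0.0, -6.2]
contact_force: [-0.5, 0.9, 0.5]
gripper_width: 0.0613
gripper_force: 0.0
```

Call:
carry_out:
  targets:
    - [0,0.107,0,0,0,0]
    - [0,0.107,0,0,0,0]
    - [0,0.107,0,0,0,0]
    - [0,0,0,0,0,0.166]
    - [0,0,0,0,0,0.167]

```text
time_s: 11.9
tcp_pos: [0.4373, 0.1033, 0.324]
eef_rot: [-179.9, -0.0, -26.5]
contact_force: [-0.3, 0.4, -0.0]
gripper_width: 0.0613
gripper_force: 0.0
```

Call:
carry_out:
  targets:
    - [0,0,0,0,0,0.167]
    - [0,0,0,0,0,0.167]
    - [0,0,0,0,0,0.167]
    - [0,0,0,0,0,0.167]
    - [0,0,0,0,0,0.167]

```text
time_s: 12.52
tcp_pos: [0.4374, 0.104, 0.3237]
eef_rot: [-180.0, 0.0, -76.5]
contact_force: [0.5, 0.2, -0.8]
gripper_width: 0.0612
gripper_force: 0.0
```

Call:
carry_out:
  targets:
    - [0,0,0,0,0,0.167]
    - [0,0,0,0,0,0.167]
    - [0,0,0,0,0.125,0]
    - [0,0,0,0,0.125,0]
    - [0,0,0,0,0,0]

```text
time_s: 13.15
tcp_pos: [0.4373, 0.1051, 0.3225]
eef_rot: [179.9, -15.2, -96.1]
contact_force: [0.2, 0.6, -0.5]
gripper_width: 0.0616
gripper_force: 0.0
```

Run:
```python
from h import *
np.set_printoptions(precision=4,suppress=True)
s=r.get_state();print(s['tcp_pos'],s['eef_rot'],s['joints'],s['contact_force'])
i=r.camera_info('wrist');im=r.capture('wrist');print(i['eye'],i['attitude'])
import pickle;pickle.dump(i,open('w2.pkl','wb'))
cv2.imwrite('pics/w2.png',cv2.cvtColor(im,cv2.COLOR_RGB2BGR))
b=r.capture('side')[215:310,180:300]; b=cv2.cvtColor(cv2.resize(b,(240,190)),cv2.COLOR_RGB2BGR)
c=np.zeros((420,800,3),np.uint8);c[:,:560]=cv2.imread('pics/w2.png');c[:190,560:]=b
cv2.imwrite('pics/w2b.png',c)
```

```text
[0.4373 0.1051 0.3225] [179.9016 -15.1941 -96.0553] [ 46.8778   0.4559 -18.3445   9.0674 -83.5662 -54.9424] [ 0.1564  0.5843 -0.5114]
[0.4351 0.0816 0.4856] [-179.1866   -0.0981  173.9232]
```

View pics/w2b.png

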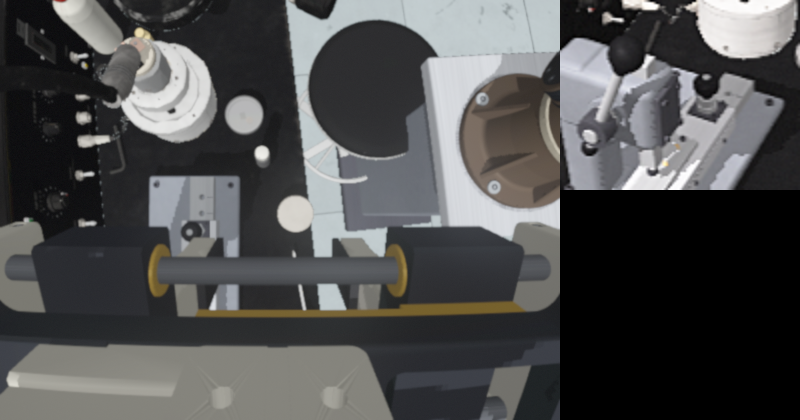

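In the wrist view the knob is at about (192,231), the lamp hose end at (118,85) and the base's right corners at (150,177) and (240,177). The side inset shows the lever back up.

Run:
```python
from h import *
import pickle;i=pickle.load(open('w2.pkl','rb'))
np.set_printoptions(precision=4,suppress=True)
print('knob',plane('wrist',(191.5,230),.094,i),[plane('wrist',p,.018,i) for p in ((150,177),(240,177))])
print(tri(('wrist',(191.5,231),i),('side',(252.6,257.6)),('top',(254.6,194))))
print('hose end',tri(('wrist',(118,90),i),('top',(307,190))), 'hose', tri(('wrist',(60,80),i),('top',(299,180))),tri(('wrist',(10,76),i),('top',(293,168))))
```

```text
knob [0.55   0.0914 0.094 ] [array([0.6307, 0.0021, 0.018 ]), array([0.4869, 0.018 , 0.018 ])]
(array([0.5524, 0.0916, 0.0841]), [1.5, 0.1, 1.5])
hose end (array([ 0.5454, -0.0221,  0.2706]), [1.8, 1.8]) hose (array([ 0.5569, -0.0063,  0.3212]), [4.8, 4.8]) (array([0.5735, 0.002 , 0.342 ]), [9.5, 9.5])
```

Call:
carry_out:
  targets:
    - [-0.06,-0.115,0,0,0,0]
    - [-0.059,-0.115,0,0,0,0]
    - [0,0,0.09,0,0,0]
    - [0,0,0.09,0,0,0]
    - [0,0,0,0,0,0]

```text
time_s: 13.88
tcp_pos: [0.5497, 0.1219, 0.2198]
eef_rot: [179.8, -15.1, -96.3]
contact_force: [0.1, -0.1, 1.7]
gripper_width: 0.0612
gripper_force: 0.0
```

Call:
carry_out:
  targets:
    - [0,0,0.09,0,0,0]
    - [0,0,0.09,0,0,0]
    - [0,0,0,0,0,0]

```text
time_s: 14.25
tcp_pos: [0.5481, 0.1, 0.135]
eef_rot: [179.9, -15.1, -96.2]
contact_force: [0.7, -0.4, -0.3]
gripper_width: 0.0615
gripper_force: 0.0
```

Call:
carry_out:
  targets:
    - [-0.009,-0.009,0,0,0,0]
    - [0,0,0.04,0,0,0]
    - [0,0,0.04,0,0,0]
    - [0,0,0.04,0,0,0]
    - [0,0,0,0,0,0]

```text
time_s: 14.88
tcp_pos: [0.553, 0.0901, 0.077]
eef_rot: [-179.9, -15.0, -96.2]
contact_force: [0.2, 0.1, 0.7]
gripper_width: 0.0616
gripper_force: 0.0
```

Call:
carry_out:
  targets:
    - [0.002,0.003,0.004,0,0,0]
    - [0,0,0,0,0,0]
    - [0,0,0,0,0,0]
    - [0,0,0,0,0,0]
    - [0,0,0,0,0,0]
  hand: 0
  squeeze: 25

```text
time_s: 15.5
tcp_pos: [0.5521, 0.0888, 0.0747]
eef_rot: [-179.8, -14.9, -96.2]
contact_force: [5.1, -0.8, -0.8]
gripper_width: 0.0265
gripper_force: 25.0
```

Call:
carry_out:
  targets:
    - [0,-0.002,0,0,0,0]
    - [0.0026,0,-0.0097,0,0,0]
    - [0.0026,0,-0.0097,0,0,0]
    - [0,0,0,0,0,0]

```text
time_s: 16.0
tcp_pos: [0.5521, 0.0885, 0.0841]
eef_rot: [-179.9, -14.9, -96.2]
contact_force: [6.5, 0.9, -7.0]
gripper_width: 0.0263
gripper_force: 25.0
```

Call:
carry_out:
  targets:
    - [0.012,0,0.0032,0,0,0]
    - [0.012,0,0.0032,0,0,0]
    - [0.012,0,0.0032,0,0,0]
    - [0.0123,0,0.0033,0,0,0]
    - [0,0,0,0,0,0]

```text
time_s: 16.62
tcp_pos: [0.5492, 0.0632, 0.0839]
eef_rot: [-180.0, -14.9, -96.2]
contact_force: [7.2, -1.1, -6.5]
gripper_width: 0.0261
gripper_force: 25.0
```

Call:
carry_out:
  targets:
    - [-0.0026,0,0.0097,0,0,0]
    - [-0.0026,0,0.0097,0,0,0]
    - [0,0,0,0,0,0]
    - [0,0,0,0,0,0]

```text
time_s: 17.12
tcp_pos: [0.5493, 0.0632, 0.0747]
eef_rot: [-179.9, -15.0, -96.2]
contact_force: [4.3, -1.7, 1.0]
gripper_width: 0.0266
gripper_force: 25.0
```

Call:
carry_out:
  targets:
    - [-0.0005,0,0.0019,0,0,0]
    - [0,0,0,0,0,0]
    - [0,0,0,0,0,0]

```text
time_s: 17.5
tcp_pos: [0.5493, 0.0631, 0.0745]
eef_rot: [-179.9, -15.0, -96.2]
contact_force: [2.1, -1.3, 9.4]
gripper_width: 0.0261
gripper_force: 25.0
```

Call:
carry_out:
  targets:
    - [0,0,0,0,0,0]
    - [0,0,0,0,0,0]
    - [0,0,0,0,0,0]
    - [0,0,0,0,0,0]

```text
time_s: 18.0
tcp_pos: [0.5493, 0.0631, 0.0745]
eef_rot: [-179.9, -15.0, -96.2]
contact_force: [2.3, 0.3, 9.3]
gripper_width: 0.0264
gripper_force: 25.0
```

Run:
```python
from h import *
f=[]
for k in range(6):
    im=r.capture('side' if k else 'top'); f.append(r.get_state()['contact_force'])
    if k==0: t=im
print(np.round(f,1),r.get_state()['tcp_pos'])
c=np.zeros((600,800,3),np.uint8);c[:560,:520]=cv2.resize(im[215:355,185:315],(520,560),interpolation=cv2.INTER_CUBIC)
c[:300,520:]=cv2.resize(t[130:280,150:350],(280,300)[:2])
cv2.imwrite('pics/fin.png',cv2.cvtColor(c,cv2.COLOR_RGB2BGR))
```

```text
[[ 2.7 -0.4  9.9]
 [ 2.4 -0.5  9.8]
 [ 2.4 -0.9  8. ]
 [ 1.3 -1.   9.5]
 [ 2.8 -1.4 10.2]
 [ 2.8 -0.2  9.5]] [0.54934564 0.06312012 0.07445515]
```

View pics/fin.png

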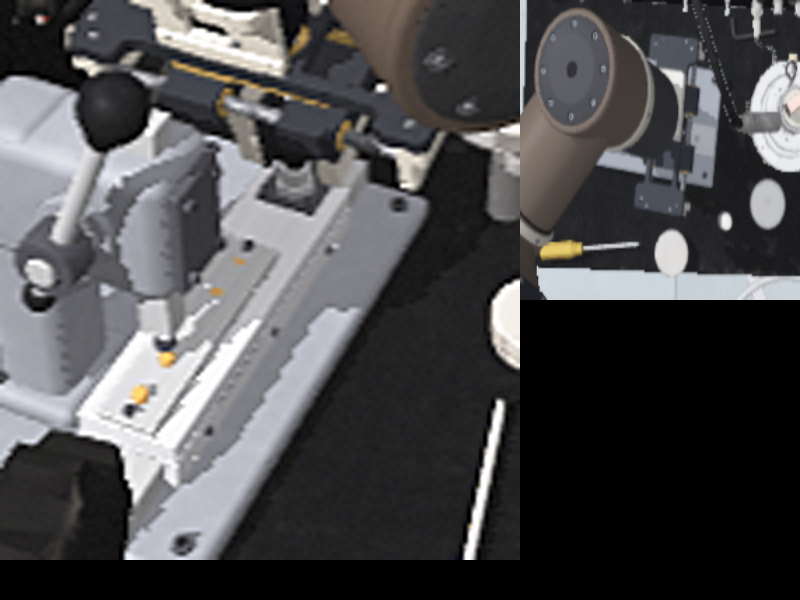

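The final view shows the ball up at (112,110), the next stud under the ram at (166,358), and the fingers on the knob. The sledge has moved 25 mm, the push reads about 9.5 N, and the small things on the bench look undisturbed.

```bash
python3 -c "
from plant import r
print(r.close_job())"
```

```text
the job is handed in; nothing more can be done
None
```

I handed in the job at about 18 s: lever pulled to its stop and eased back up, sledge moved one hole right with the pin home, and the fingers still pushing the knob down at about 9.5 N. I did not see the pressed stud flush, because the ram hid it in the last view; I took it as pressed from the force step at the lever's lower stop.

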